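Pack the rack-repair tray: two interlocking feet and a stack of rings

TASK

Pack the rack-repair kit: first lay both L-shaped rack feet flat on the floor of the shallow grey tray, posts up, turned so that the two Ls interlock and fill it, each with its post towards the tray end of its own colour (green or orange). Then thread the three rings, one after another, over the green foot's post so that they lie flat on one another: steel at the bottom, black on it, yellow on top. Leave the white tub, the red can and the wrench where they are, and leave everything at rest.

Things in the scene. Friction and masses are not known exactly. Their poses are not given: they have to be found in the camera images.
- tray: Shallow open grey tray, fixed. Outside 120 (x) x 164 (y) x 12 mm high, walls and floor 4 mm: inside 112 x 156, 8 deep. Origin: centre of its underside; z up. The short wall at its +y end is green, at its -y end orange. The two feet interlocked make a rectangle of 88 (x) x 132 (y) mm, which leaves 24 mm of play in all each way.
- foot_green: Green L-shaped foot: flat plate 10 mm thick, square post 20 x 20 mm (sides along x, y; top at z = 72) near its corner. Origin: post axis, plate underside; z up. Two legs 44 mm wide, 88 long: outer corner at x = y = -30 mm, inner at x = y = +14; one leg runs to x = +58, the other to y = +58. 0.3 kg, balanced within 15 mm of the post: lift by it. Starts flat, any yaw.
- foot_orange: Orange L-shaped foot: flat plate 10 mm thick, square post 20 x 20 mm (sides along x, y; top at z = 72) near its corner. Origin: post axis, plate underside; z up. Two legs 44 mm wide, 88 long: outer corner at x = y = -30 mm, inner at x = y = +14; one leg runs to x = +58, the other to y = +58. 0.3 kg, balanced within 15 mm of the post: lift by it. Starts flat, any yaw.
- ring_steel: Bright steel ring, outer diameter 62 mm, hole 42 mm, 20 mm high, lying flat on the table at the start. Origin: centre of its underside; z is its axis, up. About 0.2 kg.
- ring_black: Black plastic ring, outer diameter 58 mm, hole 42 mm, 20 mm high, lying flat on the table at the start. Origin: centre of its underside; z is its axis, up. About 0.06 kg.
- ring_yellow: Yellow plastic ring, outer diameter 54 mm, hole 42 mm, 20 mm high, lying flat on the table at the start. Origin: centre of its underside; z is its axis, up. About 0.05 kg.
- tub_white: Bystander: closed white tub with a blue lid, 84 mm across, 80 mm high, standing at the left edge of the work. Origin: centre of its underside.
- can_red: Bystander: red can with a paper band, 72 mm across, 90 mm high, standing at the right edge of the work. Origin: centre of its underside.
- wrench: Bystander: steel wrench, 180 mm long, lying on the table beyond the tray. Its origin is at the middle of its underside, x along its length.
Mind the look-alikes: they are no part of the job. Leave any blue look-alike of the ring_steel alone.

How it is judged:
On the way, in this order (a step that is already met when the one before it is completed fails the run):
1. both feet lie flat on the tray's floor, each post in the half of its own colour (z of foot_green in the frame of tray between 0.001 and 0.007 m and angle between each of foot_green, foot_orange's own z axis and vertical below 0.06 rad and x of foot_green in the frame of tray between -0.04 and 0.04 m and y of foot_green in the frame of tray between 0.015 and 0.06 m and z of foot_orange in the frame of tray between 0.001 and 0.007 m and x of foot_orange in the frame of tray between -0.04 and 0.04 m and y of foot_orange in the frame of tray between -0.06 and -0.015 m), for 0.2 s.
2. the steel ring lies over the green post, flat on the plate (horizontal distance between ring_steel and foot_green below 0.014 m and z of ring_steel in the frame of foot_green between 0.006 and 0.014 m and angle between ring_steel's own z axis and vertical below 0.1 rad), for 0.2 s.
3. the black ring lies over the green post, flat on the steel ring (horizontal distance between ring_black and foot_green below 0.014 m and z of ring_black in the frame of foot_green between 0.026 and 0.034 m and angle between ring_black's own z axis and vertical below 0.1 rad), for 0.2 s.
4. the yellow ring lies over the green post, flat on the black ring (horizontal distance between ring_yellow and foot_green below 0.014 m and z of ring_yellow in the frame of foot_green between 0.046 and 0.054 m and angle between ring_yellow's own z axis and vertical below 0.1 rad), for 0.2 s.
At the end, for the whole second after the job is handed in: Both feet flat on the tray floor (3 mm, 0.06 rad), each post in its colour's half, 15 mm or more from the middle; steel, black, yellow rings over the green post (14 mm) in that order from below, level (0.1 rad), heights within 4 mm; all at rest (0.02 m/s); bystanders within 30 mm (all of step 1 and all of step 2 and all of step 3 and all of step 4 and linear speed of each of foot_green, foot_orange, ring_steel, ring_black, ring_yellow below 0.02 m/s); the robot touches nothing.
It fails at once if the white tub is moved by more than 30 mm (distance of tub_white from where it was at the start of the episode above 0.03 m).
It fails at once if the red can is moved by more than 30 mm (distance of can_red from where it was at the start of the episode above 0.03 m).
It fails at once if the wrench is moved by more than 30 mm (distance of wrench from where it was at the start of the episode above 0.03 m).
It also fails if it takes over 115 s, if anything falls off the work surface, if the arm or the gripper's body presses on something with over 40 N, if the wrist force passes 120 N, or if a joint passes its speed limit or range.

ROBOT

A 6-joint arm with a two-finger parallel gripper is mounted at the origin on the work surface. World frame = base frame: x ahead of the robot, y to its left, z up, the work surface at z = 0. Lengths are in m, angles in rad, forces in N, time in s.
With the tool pointing down it reaches from about 0.4 to 0.825 m from the base axis. Payload 7 kg.
Tool frame: the origin (TCP) lies midway between the tips of the shut fingers; the grasp point (between the pads) lies 19 mm behind it; z points along the fingers, y is the line along which they close (so a half turn about z gives the same grasp; the last joint's range is limited). The gripper opens to 88 mm and grips with 3 to 60 N. Pads are 19 mm wide; open, the fingers measure 130 mm over their backs; the gripper's body (78 mm by 193 mm) begins 47 mm behind the grasp point.
Start: joints at [-1.016, 0.359, 0.012, 0, -1.224, -0.288], TCP at [0.178, -0.651, 0.227] pointing down, gripper open.
Joint ranges: [-3.07, 3.07], [-1.43, 2.12], [-1.02, 1.25], [-3.03, 1.67], [-3.05, -0], [-3.03, 3.03]. Speed limits (rad/s): [2.39, 2.39, 3.01, 3.14, 3.14, 3.14].

INTERFACE

Orientations are given as a rotation vector (axis times angle).
In Python, from rig import * gives the robot as it stands. Calls block until the motion is done:
- reach(position, orientation): joint-space move of the TCP to a pose.
- servo_line(position, max_speed=0.15, frame=None): straight line of the TCP; frame=None keeps the orientation; max_speed is the mean speed in m/s.
- set_joints(angles): joint-space move.
- set_gripper(opening, force=None): opening from 0.0 (shut) to 1.0 (fully open); force is the grip in N (None keeps the last); returns when the fingers have stopped.
- sleep(seconds).
- ik(position, orientation): joint angles nearest the present ones, or None.
- sense(): the state.
- snapshot(name): name is "scene" or "top" or "wrist"; returns a dict with "color" (420x560x3 uint8, blue, green, red), "fovy" (degrees; the focal length in pixels is half the picture's height over the tangent of half this angle, whatever the lens; pixels are square), "cx", "cy" (the principal point, pixels), "rvec" (rotation vector, rad) and "tvec" (3), from world to camera coordinates, as OpenCV has them. Camera axes: x right, y down, z forward; pixel columns grow to the right and rows downward; lengths in m; the calibration is good to about 2 mm. The wrist camera is an equidistant fisheye: a pixel r from the principal point sees the ray r / f radians off the axis. A picture is of the moment at which its call begins. There is no depth.
A pose or a line that the arm cannot do raises Unreachable and nothing moves.
- hand_in(): hands the job in; it is judged then, once.
The state is a dict: "time": time; "joint_positions": joint angles; "joint_vel": joint speeds; "joint_torque": joint torques, N m; "tool_pos": TCP position; "tool_rot": TCP orientation; "wrist_force": force on the tool from outside, world axes, zero at the start; "ft_torque": the same for the moment, N m; "grip_width": opening from 0.0 (shut) to 1.0 (fully open); "grasp_force": force on a finger pad.
Only numpy, scipy, OpenCV 4.12 (cv2) and the standard library are available. Lean on these libraries where they do the work, as an engineer would, in place of code of your own. Each camera call takes 0.05 s, during which the arm holds its last target. There are 200 camera calls.

## Working session

There is one attempt and no reset: what is moved stays moved. The work goes in short steps, each a Python script; the robot and the scene stay as the last script left them, time stands still between calls to the robot, and variables do not carry over. Pictures are saved under pics/ and viewed, at most 14 in all, crops included, and the job is handed in when it is done.

```bash
mkdir -p pics; ls
python3 - <<'E'
from rig import *
import cv2
for n in ("scene","top"):
    s=snapshot(n); cv2.imwrite(f"pics/{n}0.png",s["color"]); print(n,s["fovy"],s["cx"],s["cy"],s["rvec"],s["tvec"])
E
```

```text
pics
scene 52.99089836714259 273.47833253770716 205.84177488602694 [ 2.27630608  1.27943971 -0.38955316] [-0.31839659 -0.40749272  1.43051139]
top 48.338555068682616 276.3759112581019 217.8926836691057 [ 2.10241741 -2.13233592  0.19904173] [0.01573163 0.62654896 1.00097688]
```

View pics/scene0.png

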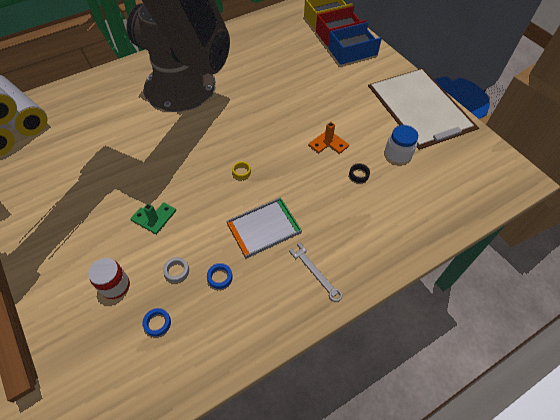

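View pics/top0.png

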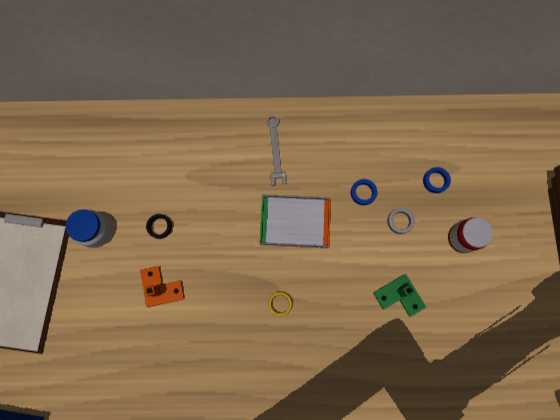

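The scene shows everything in reach. In the top view (x up, y left): tray at (296,222), green foot (407,292), orange foot (152,291), steel ring (401,221), black ring (159,226), yellow ring (281,303), tub (88,226), can (472,235). The blue look-alikes are at (364,192) and (437,180).

```bash
cat > h.py <<'E'
import numpy as np, cv2
from scipy.spatial.transform import Rotation as R
from rig import *
def cast(s,uv,z,fish=False):
    """pixels -> world points on plane z"""
    uv=np.atleast_2d(np.asarray(uv,float)); d=uv-[s["cx"],s["cy"]]
    f=s["color"].shape[0]/2/np.tan(np.radians(s["fovy"])/2)
    r=np.linalg.norm(d,axis=1)+1e-9
    if fish: ray=np.c_[d/r[:,None]*np.sin(r/f)[:,None],np.cos(r/f)]
    else: ray=np.c_[d/f,np.ones(len(d))]
    M=R.from_rotvec(s["rvec"]).as_matrix(); C=-M.T@np.asarray(s["tvec"]); w=ray@M
    return C+w*((z-C[2])/w[:,2])[:,None]
def hsv(s): return cv2.cvtColor(s["color"],cv2.COLOR_BGR2HSV)
RNG={"green":((50,100,25),(85,255,255)),"orange":((4,180,60),(16,255,255)),"yellow":((22,170,80),(34,255,255))}
def contours(m,amin=30):
    c,_=cv2.findContours(m,cv2.RETR_EXTERNAL,cv2.CHAIN_APPROX_NONE)
    return sorted([k for k in c if cv2.contourArea(k)>amin],key=cv2.contourArea,reverse=True)
E
python3 - <<'E'
from h import *
s=snapshot("top"); H=hsv(s)
for k,(a,b) in RNG.items():
    m=cv2.inRange(H,a,b)
    for c in contours(m)[:3]:
        (u,v),(w,h),a=cv2.minAreaRect(c); print(k,cv2.contourArea(c),(u,v),cast(s,(u,v),.01).round(3),w,h,a)
for n,p in dict(steel=(401,221),black=(159,226),tub=(83,223),can=(478,233),tray=(296,222)).items(): print(n,cast(s,p,.02).round(3))
print(cast(s,[(262,196),(330,198),(329,247),(261,244)],.012).round(3))
c=s["color"]; f=lambda x,y:cv2.resize(c[y-35:y+35,x-50:x+50],(400,280),interpolation=cv2.INTER_CUBIC)
cv2.imwrite("pics/crops.png",np.vstack([np.hstack([f(407,292),f(155,288)]),np.hstack([f(296,222),f(401,221)])]))
w=snapshot("wrist"); cv2.imwrite("pics/wrist0.png",w["color"])
print(w["fovy"],w["cx"],w["cy"], -R.from_rotvec(w["rvec"]).as_matrix().T@w["tvec"], R.from_rotvec(w["rvec"]).as_matrix().round(2)); print(sense()["tool_pos"],sense()["tool_rot"],R.from_rotvec(sense()["tool_rot"]).as_matrix().round(2))
E
```

```text
green 1019.0 (399.2940979003906, 299.323486328125) [[ 0.442 -0.273  0.01 ]] 38.93017578125 37.901187896728516 59.036251068115234
green 207.5 (263.4507751464844, 219.11146545410156) [[0.634 0.038 0.01 ]] 5.533829689025879 46.09623718261719 3.2704880237579346
orange 1018.5 (161.5, 284.4999694824219) [[0.483 0.276 0.01 ]] 37.654296875 39.22322463989258 78.69007110595703
orange 223.0 (326.5462341308594, 221.92782592773438) [[ 0.625 -0.112  0.01 ]] 6.085603713989258 48.03805160522461 1.6846843957901
yellow 391.5 (279.7500305175781, 303.7500305175781) [[0.436 0.002 0.01 ]] 21.920310974121094 22.62741470336914 45.0
steel [[ 0.623 -0.286  0.02 ]]
black [[0.619 0.284 0.02 ]]
tub [[0.629 0.463 0.02 ]]
can [[ 0.592 -0.463  0.02 ]]
tray [[ 0.624 -0.039  0.02 ]]
[[ 0.69   0.041  0.012]
 [ 0.683 -0.122  0.012]
 [ 0.565 -0.115  0.012]
 [ 0.574  0.044  0.012]]
65.70646984690485 275.2344672502447 209.9314278573332 [ 0.11089918 -0.66937842  0.38405804] [[-0.26  0.96  0.  ]
 [ 0.93  0.26  0.26]
 [ 0.25  0.07 -0.97]]
[ 0.17783694 -0.65085814  0.22599355] [ 4.17649341e-01 -3.11345037e+00 -1.51692465e-03] [[-0.96 -0.26 -0.  ]
 [-0.26  0.96  0.  ]
 [ 0.    0.   -1.  ]]
```

View pics/crops.png

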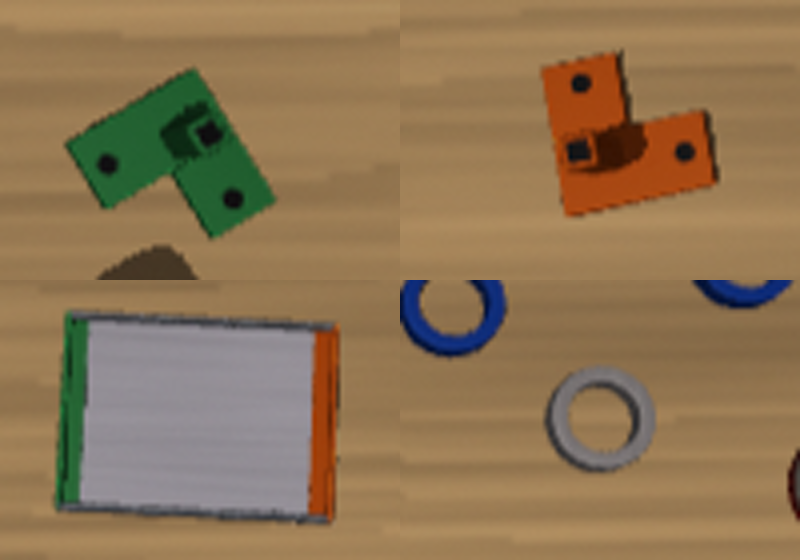

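View pics/wrist0.png

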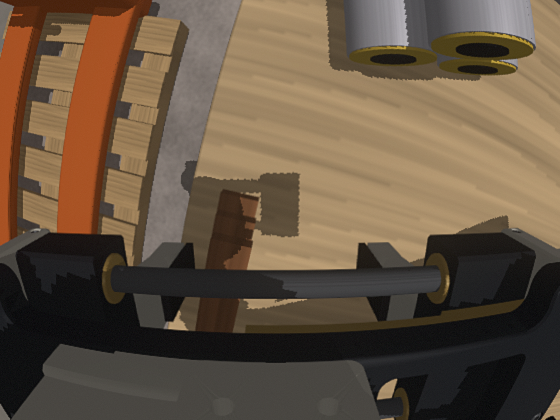

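The crops show clean L outlines with each post's dark top, at about (409,290) for green and (150,291) for orange. The wrist view mostly shows the gripper bar in its lower half. Next I measure all the poses from the top view.

```bash
cat >> h.py <<'E'
LC=np.array([[-30,-30],[58,-30],[58,14],[14,14],[14,58],[-30,58]])/1000.
def foot(s,col):
    a,b=RNG[col]; m=cv2.morphologyEx(cv2.inRange(hsv(s),a,b),cv2.MORPH_CLOSE,np.ones((3,3),np.uint8))
    c=contours(m)[0]; p=cv2.approxPolyDP(c,3,True)[:,0].astype(float)
    w=cast(s,p,.006)[:,:2]; best=None
    if cv2.contourArea(w.astype(np.float32),True)<0: w=w[::-1]
    for k in range(len(w)):
        q=np.roll(w,k,0)
        if len(q)!=6: return None,w
        A,rms=R.align_vectors(np.c_[q-q.mean(0),np.zeros(6)],np.c_[LC-LC.mean(0),np.zeros(6)])
        if best is None or rms<best[0]:
            yaw=A.as_rotvec()[2]; best=(rms,yaw,q.mean(0)-(A.as_matrix()[:2,:2]@LC.mean(0)))
    return best[2],best[1],best[0]/np.sqrt(6)
def ring(s,m,uv,rad=18,z=.01):
    d=np.zeros_like(m); cv2.circle(d,uv,rad,255,-1); c=contours(m&d)[0]; h=cv2.convexHull(c)
    (x,y),(a,b),_=cv2.fitEllipse(h); return cast(s,(x,y),z)[0],a,b
def tray(s):
    H=hsv(s); m=cv2.inRange(H,(0,0,50),(180,60,255))|sum(cv2.inRange(H,*RNG[k]) for k in("green","orange"))
    d=np.zeros_like(m); cv2.circle(d,(296,222),48,255,-1)
    c=contours(m&d)[0]; box=cast(s,cv2.boxPoints(cv2.minAreaRect(c)),.008)[:,:2]
    return box
E
python3 - <<'E'
from h import *
s=snapshot("top"); H=hsv(s)
print("C",-R.from_rotvec(s["rvec"]).as_matrix().T@s["tvec"])
for k in("green","orange"): print(k,foot(s,k))
print("posts",cast(s,[(409,290.2),(149.75,290.75)],.072).round(4))
grey=cv2.inRange(H,(0,0,75),(180,60,255)); blk=cv2.inRange(H,(0,0,0),(180,255,50)); yel=cv2.inRange(H,*RNG["yellow"])
print("steel",ring(s,grey,(401,221))); print("black",ring(s,blk,(159,226))); print("yellow",ring(s,yel,(281,303)))
b=tray(s); print("tray",b.round(4),b.mean(0),np.linalg.norm(np.diff(b,axis=0),axis=1))
for p in [(.62,-.286),(.45,.27),(.44,-.28)]:
    for y in (0,np.pi/2,-np.pi/2): 
        j=ik([*p,.2],(R.from_euler('z',y)*R.from_euler('x',np.pi)).as_rotvec()); print(p,y,None if j is None else np.round(j,2))
E
```

```text
C [0.42290607 0.0022993  1.10268353]
green (array([ 0.46111757, -0.27989395]), np.float64(2.0784095074363966), np.float64(0.00295660161470496))
orange (array([0.4677254 , 0.28790204]), np.float64(-1.3898835975164212), np.float64(0.002049391039785904))
posts [[ 0.4601 -0.2794  0.072 ]
 [ 0.4666  0.2853  0.072 ]]
steel (array([ 0.62703656, -0.28929829,  0.01      ]), 25.31996726989746, 26.195804595947266)
black (array([0.62147671, 0.28625779, 0.01      ]), 23.65229034423828, 25.658069610595703)
yellow (array([0.43630761, 0.00184215, 0.01      ]), 22.87786293029785, 23.316984176635742)
tray [[ 0.5746  0.048 ]
 [ 0.696   0.0415]
 [ 0.6853 -0.1251]
 [ 0.5644 -0.1151]] [ 0.63006475 -0.03766017] [0.12152561 0.16694284 0.12124574]
(0.62, -0.286) 0 [-0.15  0.39 -0.01  0.   -1.18  1.72]
(0.62, -0.286) 1.5707963267948966 [-0.15  0.39 -0.01  0.   -1.18 -2.99]
(0.62, -0.286) -1.5707963267948966 [-0.15  0.39 -0.01  0.   -1.18  0.15]
(0.45, 0.27) 0 [ 0.91  0.13 -0.36  0.   -1.08  0.66]
(0.45, 0.27) 1.5707963267948966 [ 0.91  0.13 -0.36  0.   -1.08  2.23]
(0.45, 0.27) -1.5707963267948966 [ 0.91  0.13 -0.36  0.   -1.08 -0.91]
(0.44, -0.28) 0 [-0.19  0.13 -0.36  0.   -1.08  1.76]
(0.44, -0.28) 1.5707963267948966 [-0.19  0.13 -0.36  0.   -1.08 -2.95]
(0.44, -0.28) -1.5707963267948966 [-0.19  0.13 -0.36  0.   -1.08  0.19]
```

```bash
cat >> h.py <<'E'
T0=np.array([.630,-.038]); TY=-.062
def rv(yaw): return (R.from_euler('z',yaw)*R.from_euler('x',np.pi)).as_rotvec()
def tr(x,y): c,s=np.cos(TY),np.sin(TY); return T0+[c*x-s*y,s*x+c*y]
def pick(p,yaw,z,op,force,h=.16):
    set_gripper(op); reach([*p,h],rv(yaw)); servo_line([*p,z],.15); set_gripper(0,force)
    print("grip",sense()["grip_width"]*88,sense()["grasp_force"]); servo_line([*p,h],.2); print("lifted",sense()["grip_width"]*88,sense()["grasp_force"],sense()["time"])
def place(p,yaw,z,op,h=.16,slow=.03):
    reach([*p,h],rv(yaw)); servo_line([*p,z+.02],.15); servo_line([*p,z],slow)
    print("force",np.round(sense()["wrist_force"],1)); set_gripper(op); servo_line([*p,h],.2); print("t",sense()["time"])
E
python3 - <<'E'
from h import *
pick((.4606,-.2797),2.078-np.pi,.030,.6,40)
place(tr(.018,.040),TY,.035,.5)
pick((.4672,.2866),-1.390,.030,.6,40)
place(tr(-.018,-.040),TY,.035,.5)
reach([.45,-.25,.25],rv(-1))
a=snapshot("top"); b=snapshot("scene")
f=lambda c,x,y:cv2.resize(c[y-40:y+40,x-50:x+50],(500,400),interpolation=cv2.INTER_CUBIC)[:,:400]
cv2.imwrite("pics/p1.png",np.hstack([f(a["color"],300,222),f(b["color"],270,220)]))
E
```

```text
grip 20.108274710961602 39.99731361865997
lifted 19.914826073738332 39.99646782875061 5.2167
force [-0.6  0.4 -3.1]
t 9.5833
grip 19.704328397388974 39.94503557682037
lifted 20.077337480024653 39.94319200515747 14.1667
force [-0.1 -0.4 -3.5]
t 19.0333
```

View pics/p1.png

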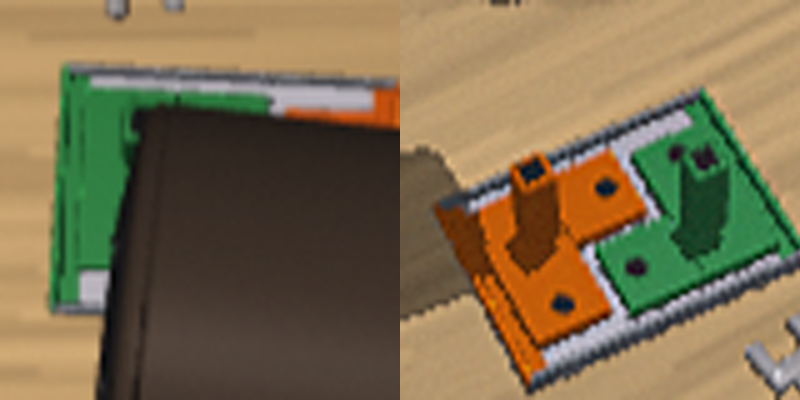

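The two Ls lie flat and interlocked, with gaps all round. In the scene view the green post top is at about (281,211.6). The arm still hides part of the top view. Next is the steel ring, with a post check first.

Run:
```python
from h import *
b=snapshot("scene"); g=tr(.018,.040); print(cast(b,(281,211.6),.076),g)
pick((.627,-.2893),-np.pi/2,.006,.9,30)
reach([*g,.16],rv(-np.pi/2+TY))
servo_line([*g,.10])
b=snapshot("scene"); c=b["color"]; cv2.imwrite("pics/s1.png",cv2.resize(c[140:280,180:360],(720,560),interpolation=cv2.INTER_CUBIC))
```

```text
[[0.65048601 0.00068708 0.076     ]] [0.65044383 0.00080786]
grip 61.95321481680882 30.001093544997275
lifted 62.16896294833612 29.998801911715418 24.3333
```

View pics/s1.png

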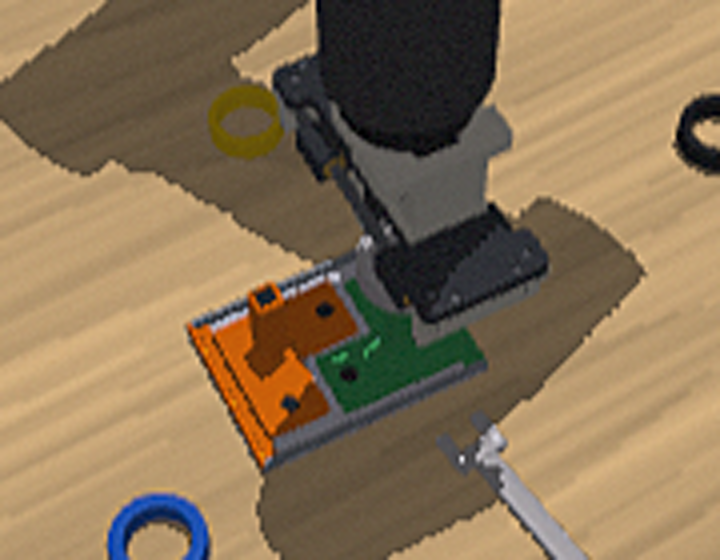

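The steel ring is held over the green post; the camera cast puts the post within 0.2 mm of the commanded spot. I'm lowering it with force checks, then doing the black ring the same way.

```bash
cat >> h.py <<'E'
def thread(g,z,op,yaw=-np.pi/2+TY,ztop=.082):
    f0=np.array(sense()["wrist_force"]); servo_line([*g,max(ztop-.010,z+.002)],.06)
    f=np.array(sense()["wrist_force"])-f0; print("df",f.round(1))
    if np.linalg.norm(f)>5: raise SystemExit("contact")
    servo_line([*g,z+.004],.1); servo_line([*g,z],.02); print("df",(np.array(sense()["wrist_force"])-f0).round(1))
    set_gripper(op); servo_line([*g,.17],.2); print("t",sense()["time"])
E
python3 - <<'E'
from h import *
g=tr(.018,.040)
thread(g,.021,.85)
pick((.6215,.2863),-np.pi/2,.006,.9,20)
b=snapshot("scene"); c=b["color"]; cv2.imwrite("pics/s2.png",cv2.resize(c[140:280,180:400],(770,490),interpolation=cv2.INTER_CUBIC))
reach([*g,.17],rv(-np.pi/2+TY)); servo_line([*g,.10])
E
```

```text
df [-0.   0.1 -0.7]
df [-0.6  1.1 -2.1]
t 29.025
grip 57.61077476136278 20.000372445210814
lifted 57.762925976081945 19.999743425287306 33.075
```

View pics/s2.png

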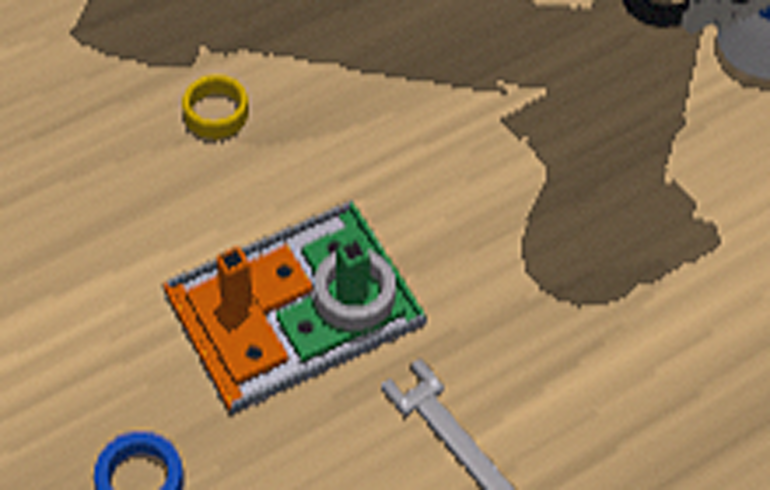

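Steel lies flat around the green post, and the feet haven't moved. Black is next, then yellow.

Run:
```python
from h import *
g=tr(.018,.040)
thread(g,.041,.85)
pick((.4363,.0018),-np.pi/2,.006,.9,20,h=.17)
b=snapshot("scene"); c=b["color"]; cv2.imwrite("pics/s3.png",cv2.resize(c[140:280,180:400],(770,490),interpolation=cv2.INTER_CUBIC))
reach([*g,.17],rv(-np.pi/2+TY)); servo_line([*g,.10]); thread(g,.061,.85)
reach([.45,-.25,.25],rv(-1))
b=snapshot("scene"); c=b["color"]; cv2.imwrite("pics/s4.png",np.vstack([cv2.imread("pics/s3.png")[200:490],cv2.resize(c[140:280,180:400],(770,490),interpolation=cv2.INTER_CUBIC)[180:490]]))
```

```text
df [-1.7  0.2 -0.4]
df [-2.3  0.2  0.4]
t 37.5833
grip 53.24135712724453 20.000644885003567
lifted 53.164214509430984 19.99974976759404 41.5667
df [0.5 0.3 0.4]
df [-0.2 -0.2 -0.9]
t 45.625
```

View pics/s4.png

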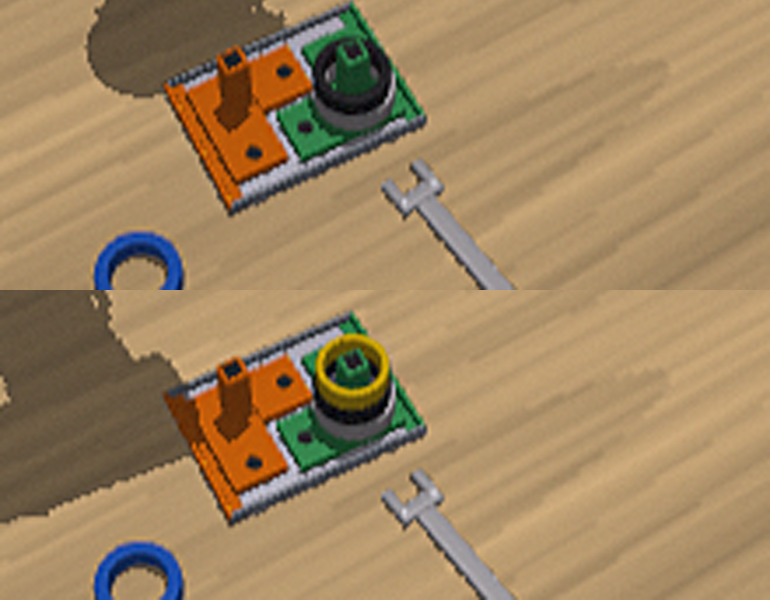

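The stack is level around the green post in the order steel, black, yellow. Both feet are flat, and the wrench is where it was.

```bash
python3 -c "
from rig import *
sleep(0.5); print(hand_in())"
```

```text
the job is handed in; nothing more can be done
None
```

The kit is packed and handed in at about 47 s: both feet lie interlocked in the tray, with the steel, black and yellow rings stacked on the green post; no verdict came back.

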